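Close the battery case of a soldering kit

ROBOT

A 6-joint arm with a two-finger parallel gripper is mounted at the origin on the work surface. World frame = base frame: x ahead of the robot, y to its left, z up, the work surface at z = 0. Lengths are in m, angles in degrees, forces in N, time in s.
With the tool pointing down it reaches from about 0.375 to 0.9 m from the base axis. Payload 3.1 kg.
Tool frame: the origin (TCP) lies on the centre line of the jaws, within the pads' length; the fingertips stand 14 mm ahead of it and the grasp point (between the pads) lies 5 mm behind it (bot.tips_ahead is the distance from the TCP to the fingertips, in m); z points along the fingers, y is the line along which they close (so a half turn about z gives the same grasp; the last joint's range is limited). The gripper opens to 87 mm and grips with 3 to 60 N. Pads are 19 mm wide; open, the fingers measure 117 mm over their backs; the gripper's body (75 mm by 190 mm) begins 51 mm behind the grasp point.
Start: joints at [56.121, 30.224, 82.088, -0, 67.689, -10.227], TCP at [0.251, 0.572, 0.237] pointing down, gripper open.
Joint ranges: [-176.69, 176.69], [-43.24, 126.21], [12.49, 139.97], [-82, 262], [0, 151.66], [-163.58, 163.58]. Speed limits (degrees/s): [159.86, 159.86, 180, 180, 180, 180].

INTERFACE

Orientations are given as a 3x3 rotation matrix whose columns are the frame's x, y, z axes.
In Python, from rig import bot gives the robot as it stands.
- The arm moves only by the tool play_rows, never from a script. Its argument "moves" is a list that holds one entry, the list of rows, each a list of 6 numbers: the shift along the tool's x, y, z in mm, then the turn, a rotation vector about the tool's x, y, z in rad. A call has 1 to 5 rows; each row shifts and turns the commanded pose from where the row before left it, along the tool's axes as they then stand; what a row does not reach is not made up. A row lasts 1/10 s, in which the tool goes at most 50 mm and 8.59 degrees, less where a joint would pass 70% of its speed; a pose out of reach is approached as far as the arm can. A call with a gripper value outside its range is refused whole. "fingers" is the opening, from -1 (shut) to 1 (fully open), set as the call begins (left out, the last holds). The fingers move at their own pace and stop on an object; the grip force is fixed at half the most. Time passes only in rows, so rows that do not move let the fingers close. It gives the time, the measured TCP pose, the force, the opening and the grip force at its end, in the units of the state.
- bot.read_state(): the state, without advancing time (a new reading comes with each control period).
- bot.capture(name): name is "scene" or "top" or "wrist"; returns a dict with "image" (384x512x3 uint8, blue, green, red), "fx", "fy", "cx", "cy" (pixels), "R" (3x3) and "t" (3): a world point X has camera coordinates R X + t. Camera axes: x right, y down, z forward; pixel columns grow to the right and rows downward; lengths in m; the calibration is good to about 2 mm. A picture is of the moment at which its call begins. There is no depth.
- bot.hand_in(): hands the job in; it is judged then, once.
Trained networks look in a picture, given as the dict that the camera call returned (one of the last four; its "shot" number tells which), for a name from the list of things; names that differ only in an ending like _2 or _b are one class to them, and where a whole thing is asked for, a point or a joint stands for the part that bears it (a point fixed in the world has none). Each returns a list of dicts, best first, with "confidence" (0 to 1); they miss things now and then, are a little off and sometimes report something else, mostly with a low value. They report only what shows in the picture. A call takes as long as a camera call.
- bot.search_frame(picture, query): "centre" ([column, row] in pixels, amid what is visible of it).
- bot.silhouettes(picture, query): "pixels" (384x512 bool, what is visible of it) and "centre" ([column, row] in pixels, amid what is visible of it).
- bot.pinpoint(picture, query): "centre" ([column, row] in pixels: a listed point, or the origin of a listed thing).
The state is a dict: "time_s": time; "joint_positions": joint angles; "qvel": joint speeds; "tau": joint torques, N m; "position": TCP position; "tcp_rot": TCP orientation; "force": force on the tool from outside, world axes, zero at the start; "moment": the same for the moment, N m; "opening": opening from 0.0 (shut) to 1.0 (fully open); "grasp_force": force on a finger pad.
Only numpy, scipy, OpenCV 4.12 (cv2) and the standard library are available. Lean on these libraries where they do the work, as an engineer would, in place of code of your own. Each camera call takes 0.05 s, during which the arm holds its last target. There are 200 camera calls.

TASK

Put the loose slide cover on the battery case: lay it on the rails at the case's open end with its springy tongue pointing into the case, then slide it in under the lips until its hook clicks behind the catch and stays shut by itself when let go. Work gently: neither ram the cover against its stop nor force it on the case, and leave the other things on the table where they lie.

Things in the scene. Friction and masses are not known exactly. Their poses are not given: they have to be found in the camera images.
- case: Grey plastic battery case, 180 x 80 mm (x, y), 43.5 mm high, fixed to the table. Origin: on its underside, mid-width, 85 mm from the open end. x runs along its rails; +x is the way the cover slides in, the -x end is open. Two level rails, tops 30 mm above the origin, run from x = -85 to +37 mm, 22 to 31.5 mm to each side of the middle; the cover slides on them.
- porch (a point): Point on the case's centre line at rail height, at x = -70 mm of the case, axes as the case. A cover whose centre is here lies on the rails just short of the lips. The porch (case x = -85 to -45 mm) is open above, 71 mm wide between walls 10 mm higher than the rails; a funnel then narrows to 63 mm at x = -25 mm.
- throat (a point): Point on the case's centre line at rail height, at case x = -25 mm, axes as the case. Here two lips begin and run to case x = +60 mm: they reach over the cover's edges, undersides 9.5 mm and tops 13.5 mm above the rails, 52 mm apart.
- nest (a point): Centre of the cover, at rail height, when latched with the catch in mid position (case x = +5 mm). Catch ledge (4.2 mm high, 32 degree ramp in front), two stops for the cover's front edge and sprung copper contact sit on one carrier, screwed down up to 10 mm deeper or less deep; its place is not measured. So the click comes 10 mm before to 10 mm past here, the rigid stop 2 mm later.
- cover_grip (a point): Centre of the finger grip (rib 40 x 14 x 30 mm in x, y, z) in the middle of the loose grey cover; axes the cover's. Plate 80 x 60 x 8 mm: its top 15 mm, its underside 23 mm below this point. A springy tongue, 18 mm wide, hook under its end, reaches 21.5 mm past the plate's +x edge. About 120 g. Starts flat on the table, tongue roughly away from the robot; on the rails 53 mm above the case's origin.
- hook (a point): Middle of the round hook (5 mm thick) under the end of the cover's tongue: 58 mm along the cover's +x from its centre, 3 mm above its underside. The tongue bends up as the hook rides over the ledge and springs back behind it; pushing it over takes about 4 to 11 N, the sprung contact adds 1 to 2.5 N, and the resistance drops at the click. Over 25 N on the stop harms it.
- clothespin: Wooden clothes peg, 72 x 10 x 11 mm, lying between case and cover; origin under its centre. Leave alone.
- jar: Open glass jar, 60 mm across, 45 mm high; origin under its centre. Leave alone.
- cutters: Small blue-handled side cutters, 125 mm long, 12 mm high, lying; origin near the middle. Leave alone.
- screwdriver: Screwdriver, 170 mm long, lying. Leave alone.
- spool: Black spool, 56 mm across, 38 mm high, standing; origin under its centre. Leave alone.

How it is judged:
By the outcome, as a careful person would: the job done as asked, in the order asked, and still so for the second after the job is handed in, with the robot touching nothing.
It also fails if it takes over 67 s, if anything falls off the work surface, if the arm or the gripper's body presses on something with over 40 N, if the wrist force passes 120 N, or if a joint passes its speed limit or range.

## Working session

There is one attempt and no reset: what is moved stays moved. The work goes in short steps, Python scripts to look and compute and a tool call to move; the robot and the scene stay as the last step left them, time stands still between calls to the robot, and variables do not carry over. Pictures are saved under pics/ and viewed, at most 10 in all, crops included, and the job is handed in when it is done.

Besides the shell and the picture viewer there is one more tool, called as a command line: name --argument value ..., lists and objects as JSON in quotes. play_rows: Moves the arm, as the interface text tells. Its arguments: {"type":"object","properties":{"moves":{"type":"array","items":{"type":"array","items":{"type":"array","items":{"type":"number"}}}},"fingers":{"type":"number"}},"required":["moves"]}

```bash
mkdir -p pics; cat > h.py <<'E'
import numpy as np, cv2
from rig import bot
def ray(p,uv):
    d=np.array([(uv[0]-p["cx"])/p["fx"],(uv[1]-p["cy"])/p["fy"],1.]);R=np.array(p["R"]);t=np.array(p["t"])
    return -R.T@t, R.T@d
def onz(p,uv,z):
    o,d=ray(p,uv); return o+d*(z-o[2])/d[2]
def proj(p,X):
    c=np.array(p["R"])@np.array(X)+np.array(p["t"]); return np.array([p["fx"]*c[0]/c[2]+p["cx"],p["fy"]*c[1]/c[2]+p["cy"]])
E
python3 - <<'E'
from h import *
ims=[]
Z=dict(case=0,porch=.03,throat=.03,nest=.03,cover_grip=.023,hook=.003,clothespin=0)
for n in ("top","scene"):
    p=bot.capture(n); ims.append(p["image"])
    for q in Z:
        for r in bot.pinpoint(p,q)[:2]: print(n,q,np.round(r["centre"],1),round(r["confidence"],2),np.round(onz(p,r["centre"],Z[q]),4))
    cv2.imwrite(f"pics/{n}0.png",p["image"])
print(bot.read_state())
E
```

```text
top case [192.6 224.5] 0.96 [0.4919 0.1933 0.    ]
top porch [186.4 248.5] 0.67 [0.42   0.2031 0.03  ]
top throat [188.4 226.1] 0.82 [0.4848 0.2001 0.03  ]
top throat [190.7 222.5] 0.32 [0.4954 0.1938 0.03  ]
top nest [188.9 217.8] 0.82 [0.5091 0.1997 0.03  ]
top cover_grip [308.5 220.7] 0.58 [ 0.506  -0.1527  0.023 ]
top cover_grip [252.4 150.1] 0.53 [0.7194 0.0166 0.023 ]
top hook [300.5 205.8] 0.54 [ 0.5528 -0.1319  0.003 ]
top clothespin [260.6 207. ] 0.56 [ 0.5478 -0.0108  0.    ]
scene case [278.1 145.8] 0.64 [0.4989 0.1996 0.    ]
scene case [377.6 164.7] 0.2 [0.7267 0.3159 0.    ]
scene porch [261.1 121.6] 0.81 [0.4266 0.2143 0.03  ]
scene throat [274.8 131.1] 0.82 [0.4768 0.2108 0.03  ]
scene throat [312.7 233.6] 0.17 [0.7468 0.0215 0.03  ]
scene nest [280.9 134.2] 0.87 [0.4959 0.2125 0.03  ]
scene cover_grip [176.9 223.9] 0.72 [ 0.5081 -0.153   0.023 ]
scene cover_grip [198.  182.8] 0.7 [ 0.455  -0.0397  0.023 ]
scene hook [199.3 235.5] 0.49 [ 0.5552 -0.133   0.003 ]
scene clothespin [232.4 199.7] 0.5 [ 0.5366 -0.0093  0.    ]
{'time_s': 0.8, 'joint_positions': array([ 5.61206084e+01,  3.02201458e+01,  8.20869129e+01, -4.72536479e-04,
        6.76909776e+01, -1.02284500e+01]), 'qvel': array([-0.05351903,  0.05503639, -0.00036432, -0.05106481,  0.02883041,
        0.10791343]), 'tau': array([-2.05267338e-04, -4.39955914e+01, -1.76975048e+01,  6.34819642e-02,
        5.04079799e-02, -2.42293993e-05]), 'position': array([0.25070112, 0.5724909 , 0.23658884]), 'tcp_rot': array([[-9.16007673e-01,  4.01160743e-01,  2.54398224e-05],
       [ 4.01160743e-01,  9.16007673e-01,  2.42004592e-05],
       [-1.35947984e-05,  3.23732644e-05, -9.99999999e-01]]), 'force': array([-0.3074564 , -0.18432727,  0.13282046]), 'moment': array([ 0.00621699,  0.02784697, -0.07161455]), 'grasp_force': 0.0, 'opening': 1.0013221285152099}
```

```bash
python3 -c "
import cv2,numpy as np
cv2.imwrite('pics/both.png',cv2.resize(np.vstack([cv2.imread('pics/top0.png'),cv2.imread('pics/scene0.png')]),(400,600)))"
```

```text
(no output)
```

View pics/top0.png

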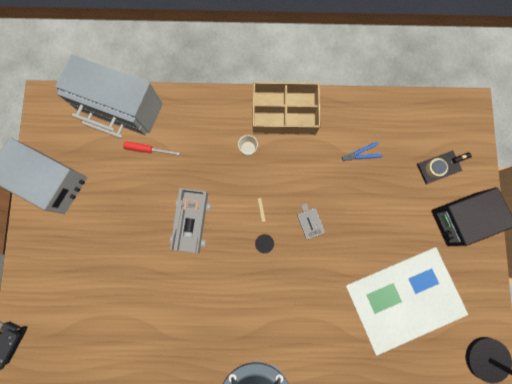

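View pics/scene0.png

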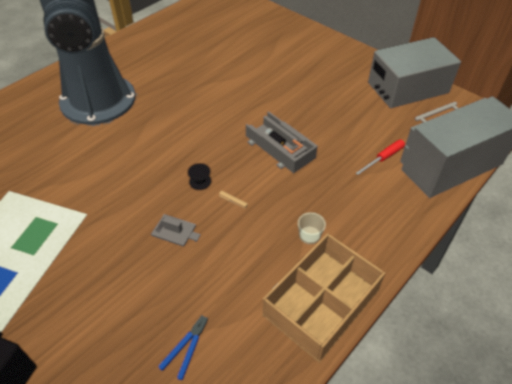

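The top picture shows the case at about (189,221) with its open end down, the cover at (311,221) with its tongue up toward (305,207), and the peg at (261,209). The scene picture agrees. Next I find where the wrist camera sits on the tool.

```bash
python3 - <<'E'
from h import *
p=bot.capture("wrist"); s=bot.read_state(); T=s["tcp_rot"]
R=np.array(p["R"]);c=-R.T@np.array(p["t"])
print("cam in tool",T.T@(c-s["position"]),"\naxes",T.T@R.T, p["fx"])
def plan(xy,z,head):
    # rows of tool shift to xy,z with tool y heading 'head', tool down
    d=np.array([*xy,z])-s["position"]; print(T.T@d*1000)
E
```

```text
cam in tool [ 0.07254445 -0.0002382  -0.1480412 ] 
axes [[ 6.54491057e-04 -9.64808844e-01 -2.62951452e-01]
 [ 9.99999557e-01  4.53411538e-04  8.25381653e-04]
 [-6.77110297e-04 -2.62951876e-01  9.64808713e-01]] 275.2637419780083
```

```bash
cat >> h.py <<'E'
def rows(xyz,head,N,nd=1):
    """N rows to TCP xyz with tool y heading `head` deg, tool down."""
    s=bot.read_state();T=s["tcp_rot"];h0=np.degrees(np.arctan2(T[1,1],T[0,1]))
    dh=(head-h0+180)%360-180 if not isinstance(head,tuple) else head[0]
    D=(np.array(xyz)-s["position"])*1000; P=np.zeros(3); w=round(-np.radians(dh)/N,4)
    out=[]
    for k in range(N):
        a=np.radians(h0)-w*k
        y=np.array([np.cos(a),np.sin(a),0]);x=np.array([-y[1],y[0],0])
        v=D*(k+1)/N-P; r=[round(v@x,nd),round(v@y,nd),round(-v[2],nd)]
        P=P+r[0]*x+r[1]*y-np.array([0,0,r[2]]); out.append(r+[0,0,w])
    print("h0",h0,"dh",dh)
    for i in range(0,N,5): print(str([[ [float(q) for q in r] for r in out[i:i+5]]]).replace(" ",""))
E
python3 -c "
from h import *
rows([.495,.197,.25],(-127.5,),15,0)"
```

```text
h0 66.34904508721709 dh -127.5
[[[-25.0,-16.0,-1.0,0.0,0.0,0.1484],[-27.0,-13.0,-1.0,0.0,0.0,0.1484],[-29.0,-8.0,-1.0,0.0,0.0,0.1484],[-29.0,-4.0,-1.0,0.0,0.0,0.1484],[-30.0,0.0,-0.0,0.0,0.0,0.1484]]]
[[[-30.0,5.0,-1.0,0.0,0.0,0.1484],[-28.0,9.0,-1.0,0.0,0.0,0.1484],[-27.0,13.0,-1.0,0.0,0.0,0.1484],[-25.0,17.0,-1.0,0.0,0.0,0.1484],[-21.0,21.0,-1.0,0.0,0.0,0.1484]]]
[[[-19.0,23.0,-1.0,0.0,0.0,0.1484],[-15.0,26.0,-1.0,0.0,0.0,0.1484],[-11.0,28.0,-1.0,0.0,0.0,0.1484],[-6.0,29.0,-1.0,0.0,0.0,0.1484],[-2.0,30.0,-0.0,0.0,0.0,0.1484]]]
```

play_rows --moves '[[[-25, -16, -1, 0, 0, 0.1484], [-27, -13, -1, 0, 0, 0.1484], [-29, -8, -1, 0, 0, 0.1484], [-29, -4, -1, 0, 0, 0.1484], [-30, 0, 0, 0, 0, 0.1484]]]'

```text
time_s: 1.35
position: [0.3325, 0.4468, 0.2408]
tcp_rot: [[-0.399, 0.917, 0.001], [0.917, 0.399, 0.001], [0.0, 0.001, -1.0]]
force: [0.5, -0.1, 0.1]
opening: 1.0
grasp_force: 0.0
```

play_rows --moves '[[[-30, 5, -1, 0, 0, 0.1484], [-28, 9, -1, 0, 0, 0.1484], [-27, 13, -1, 0, 0, 0.1484], [-25, 17, -1, 0, 0, 0.1484], [-21, 21, -1, 0, 0, 0.1484]]]'

```text
time_s: 1.85
position: [0.4146, 0.3213, 0.2458]
tcp_rot: [[0.326, 0.945, 0.0], [0.945, -0.326, 0.0], [0.0, 0.0, -1.0]]
force: [-0.1, -0.1, 0.4]
opening: 0.998
grasp_force: 0.0
```

play_rows --moves '[[[-19, 23, -1, 0, 0, 0.1484], [-15, 26, -1, 0, 0, 0.1484], [-11, 28, -1, 0, 0, 0.1484], [-6, 29, -1, 0, 0, 0.1484], [-2, 30, 0, 0, 0, 0.1484]]]'

```text
time_s: 2.35
position: [0.4963, 0.1959, 0.2499]
tcp_rot: [[0.879, 0.476, 0.001], [0.476, -0.879, 0.0], [0.001, 0.0, -1.0]]
force: [0.3, -0.2, 0.5]
opening: 1.002
grasp_force: 0.0
```

play_rows --moves '[[[0, 0, 0, 0, 0, 0], [0, 0, 0, 0, 0, 0]]]'

```text
time_s: 2.55
position: [0.4956, 0.1966, 0.2495]
tcp_rot: [[0.876, 0.482, -0.001], [0.482, -0.876, 0.0], [-0.0, -0.001, -1.0]]
force: [0.3, 1.0, -0.1]
opening: 1.0
grasp_force: 0.0
```

```bash
python3 - <<'E'
from h import *
p=bot.capture("wrist"); cv2.imwrite("pics/w1.png",p["image"])
np.savez("w1.npz",**{k:p[k] for k in("image","fx","fy","cx","cy","R","t")})
Z=dict(case=0,porch=.03,throat=.03,nest=.03)
for q in Z:
  for r in bot.pinpoint(p,q)[:2]: print(q,np.round(r["centre"],1),round(r["confidence"],2),np.round(onz(p,r["centre"],Z[q]),4))
print(bot.read_state()["position"])
E
```

```text
case [252.3 162.9] 0.88 [0.5002 0.2036 0.    ]
porch [221.2 207.7] 0.78 [0.4278 0.2135 0.03  ]
throat [240.5 181.6] 0.92 [0.4741 0.2074 0.03  ]
nest [222.7 206.4] 0.68 [0.4305 0.2125 0.03  ]
nest [254.5 168.6] 0.67 [0.4992 0.1993 0.03  ]
[0.49479517 0.19782256 0.24954438]
```

View pics/w1.png

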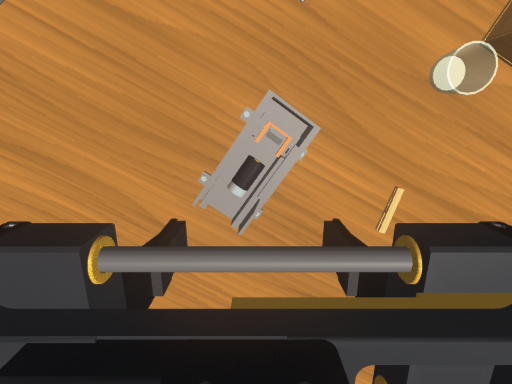

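```bash
python3 - <<'E'
from h import *
p=np.load("w1.npz"); im=p["image"]
x0,y0=180,80; c=cv2.resize(im[y0:y0+160,x0:x0+160],None,fx=3.7,fy=3.7,interpolation=cv2.INTER_CUBIC)
yaw=np.radians(-8.0);o=np.array([.4985,.2025]);ex=np.array([np.cos(yaw),np.sin(yaw)]);ey=np.array([-ex[1],ex[0]])
def pt(x,y,z): return tuple(int(v) for v in ((proj(p,[*(o+ex*x/1e3+ey*y/1e3),z/1e3])+.5-[x0,y0])*3.7))
def pl(L,col):
    for a,b in zip(L,L[1:]): cv2.line(c,pt(*a),pt(*b),col,1)
pl([(-85,-40,40),(-45,-40,40)],(0,0,255));pl([(-85,40,40),(-45,40,40)],(0,0,255))
pl([(-25,-26,43.5),(60,-26,43.5)],(0,255,0));pl([(-25,26,43.5),(60,26,43.5)],(0,255,0))
pl([(95,-40,43.5),(95,40,43.5),(-25,40,43.5),(-25,26,43.5)],(255,0,0));pl([(95,-40,43.5),(-25,-40,43.5),(-25,-26,43.5)],(255,0,0))
pl([(-85,-31.5,30),(-85,-22,30),(37,-22,30),(37,-31.5,30)],(0,255,255));pl([(-85,31.5,30),(-85,22,30),(37,22,30)],(0,255,255))
cv2.imwrite("pics/w1c.png",c)
E
```

```text
(no output)
```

View pics/w1c.png

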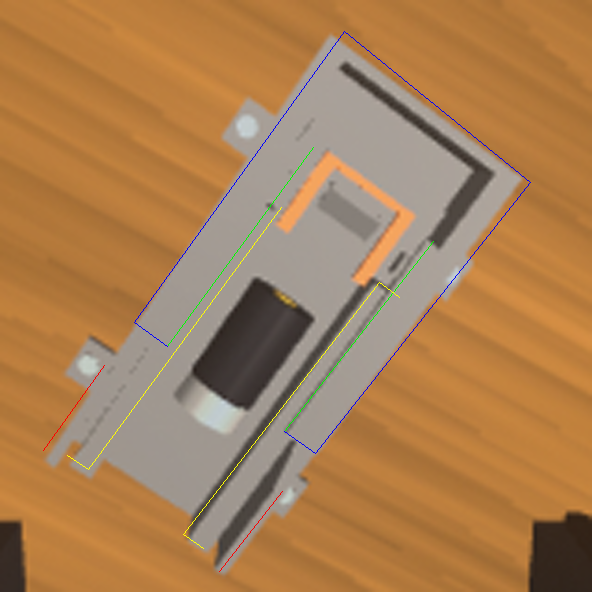

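```bash
cat > fit.py <<'E'
from h import *
from scipy.optimize import minimize
from scipy.ndimage import map_coordinates
CASE=[((95,-40,43.5),(95,40,43.5)),((95,40,43.5),(-25,40,43.5)),((95,-40,43.5),(-25,-40,43.5)),((-25,-26,43.5),(60,-26,43.5)),((-25,26,43.5),(60,26,43.5)),((-85,22,30),(-40,22,30)),((-85,-22,30),(30,-22,30))]
COVER=[((-40,-30,8),(-40,30,8)),((-40,-30,8),(40,-30,8)),((-40,30,8),(40,30,8)),((40,-30,8),(40,-9,8)),((40,9,8),(40,30,8)),((-20,-7,38),(20,-7,38)),((-20,7,38),(20,7,38)),((-20,-7,38),(-20,7,38)),((20,-7,38),(20,7,38))]
def fit(p,x0,lines,yaws=range(-8,9,2),z0=0):
    g=cv2.GaussianBlur(cv2.cvtColor(p["image"],cv2.COLOR_BGR2GRAY).astype(float),(0,0),1.0)
    gx,gy=cv2.Sobel(g,cv2.CV_64F,1,0),cv2.Sobel(g,cv2.CV_64F,0,1)
    def pts(v):
        a=v[2];c,s=np.cos(a),np.sin(a);out=[]
        for A,B in lines:
            L=np.linspace(A,B,30)/1e3
            X=np.c_[v[0]+c*L[:,0]-s*L[:,1],v[1]+s*L[:,0]+c*L[:,1],L[:,2]+z0]
            C=X@np.array(p["R"]).T+np.array(p["t"]);out.append(np.c_[p["fx"]*C[:,0]/C[:,2]+p["cx"],p["fy"]*C[:,1]/C[:,2]+p["cy"]])
        return out
    def cost(v):
        s=0
        for U in pts(v):
            d=U[-1]-U[0];d/=np.linalg.norm(d)
            q=map_coordinates(gx,U[:,::-1].T,order=1)*-d[1]+map_coordinates(gy,U[:,::-1].T,order=1)*d[0]
            s+=np.minimum(abs(q),120).mean()
        return -s
    G=[(cost(v),v) for dx in np.arange(-8,8.1,2) for dy in np.arange(-8,8.1,2) for a in yaws for v in [(x0[0]+dx/1e3,x0[1]+dy/1e3,np.radians(x0[2]+a))]]
    G.sort(key=lambda t:t[0]); best=None
    for _,v in G[:10]:
        S=np.array([v]*4)+np.vstack([np.zeros(3),np.diag([.001,.001,.015])])
        r=minimize(cost,v,method="Nelder-Mead",options=dict(initial_simplex=S))
        if best is None or r.fun<best.fun: best=r
    return best.x[:2],np.degrees(best.x[2]),best.fun,pts(best.x)
E
python3 - <<'E'
from fit import *
p=np.load("w1.npz"); p={k:p[k] for k in p}
o,y,f,_=fit(p,(.4985,.2025,-6),CASE); print(o,y,f)
rows([.475,-.153-.01,.25],-66.4,9,0)
E
```

```text
[0.49271455 0.20249007] -5.831111320801176 -364.4288923352524
h0 -61.077564778927844 dh -5.322435221072169
[[[-21.0,34.0,-0.0,0.0,0.0,0.0103],[-21.0,34.0,-0.0,0.0,0.0,0.0103],[-21.0,35.0,-0.0,0.0,0.0,0.0103],[-20.0,34.0,-0.0,0.0,0.0,0.0103],[-20.0,35.0,-0.0,0.0,0.0,0.0103]]]
[[[-20.0,35.0,-0.0,0.0,0.0,0.0103],[-19.0,36.0,-0.0,0.0,0.0,0.0103],[-19.0,35.0,-0.0,0.0,0.0,0.0103],[-18.0,36.0,-0.0,0.0,0.0,0.0103]]]
```

play_rows --moves '[[[-17, 36, 0, 0, 0, 0.0103], [-17, 36, 0, 0, 0, 0.0103], [-17, 36, 0, 0, 0, 0.0103], [-16, 36, 0, 0, 0, 0.0103], [-16, 36, 0, 0, 0, 0.0103]]]'

```text
time_s: 3.3
position: [0.5053, -0.0016, 0.2497]
tcp_rot: [[0.899, 0.438, 0.0], [0.438, -0.899, 0.0], [0.0, 0.0, -1.0]]
force: [0.5, 0.1, 0.1]
opening: 1.001
grasp_force: 0.0
```

play_rows --moves '[[[-16, 36, 0, 0, 0, 0.0103], [-15, 36, 0, 0, 0, 0.0103], [-15, 36, 0, 0, 0, 0.0103], [-14, 36, 0, 0, 0, 0.0103], [0, 0, 0, 0, 0, 0]]]'

```text
time_s: 3.8
position: [0.5131, -0.161, 0.2498]
tcp_rot: [[0.918, 0.395, 0.002], [0.395, -0.918, -0.003], [0.001, 0.004, -1.0]]
force: [-0.5, 0.6, -0.1]
opening: 0.999
grasp_force: 0.0
```

play_rows --moves '[[[0, 0, 0, 0, 0, 0]]]'

```text
time_s: 3.9
position: [0.5117, -0.1567, 0.2494]
tcp_rot: [[0.917, 0.398, -0.001], [0.398, -0.917, 0.001], [-0.0, -0.001, -1.0]]
force: [0.8, 0.4, -0.2]
opening: 1.001
grasp_force: 0.0
```

```bash
python3 - <<'E'
from fit import *
p=bot.capture("wrist")
Z=dict(cover_grip=.023,hook=.003)
for q in Z:
  for r in bot.pinpoint(p,q)[:2]: print(q,np.round(r["centre"],1),round(r["confidence"],2),np.round(onz(p,r["centre"],Z[q]),4))
print(bot.read_state()["position"])
o,y,f,P=fit(p,(.507,-.153,23.6),COVER); print(o,y,f)
c=p["image"].copy();c=cv2.resize(c[60:260,150:400],None,fx=3,fy=3)
for U in P: cv2.polylines(c,[((U-[150,60]+.5)*3).astype(int)],0,(0,0,255),1)
cv2.imwrite("pics/w2.png",c)
E
```

```text
cover_grip [253.6 178.9] 0.59 [ 0.5005 -0.1595  0.023 ]
cover_grip [415.3  73.5] 0.43 [ 0.7063 -0.2921  0.023 ]
hook [256.2 135.3] 0.59 [ 0.5554 -0.1395  0.003 ]
[ 0.51154676 -0.15517824  0.24945376]
[ 0.49937776 -0.15940693] 20.884594302534502 -614.8396024111098
```

View pics/w2.png

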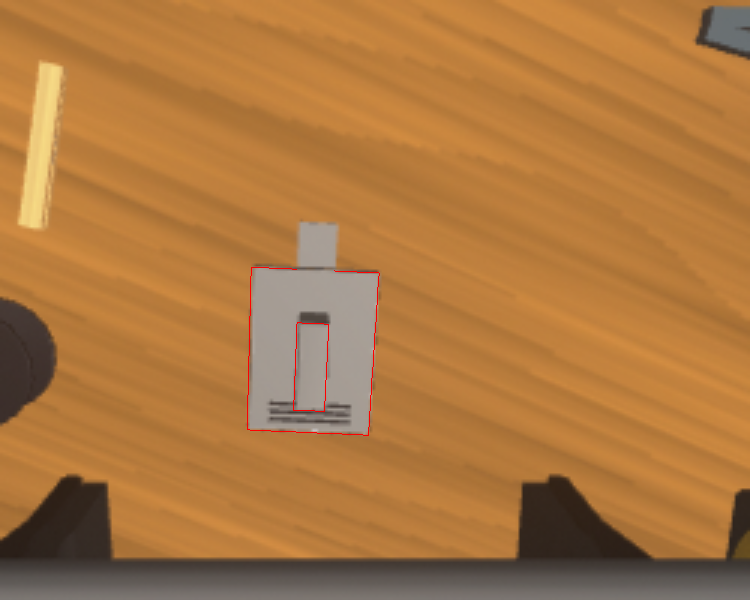

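The red outline matches the cover exactly, at crop pixels x 248–378, y 267–435, with its tongue up. I go lower and check once more.

```bash
python3 -c "
from h import *
rows([.4994,-.1594,.13],-69.1,5,1)"
```

```text
h0 -66.3864719743902 dh -2.713528025609776
[[[-2.6,-0.2,23.9,0.0,0.0,0.0095],[-2.5,-0.2,23.9,0.0,0.0,0.0095],[-2.6,-0.1,23.9,0.0,0.0,0.0095],[-2.6,-0.2,23.9,0.0,0.0,0.0095],[-2.5,-0.1,23.9,0.0,0.0,0.0095]]]
```

play_rows --moves '[[[-2.6, -0.2, 24, 0, 0, 0.0095], [-2.6, -0.2, 24, 0, 0, 0.0095], [-2.6, -0.1, 24, 0, 0, 0.0095], [-2.5, -0.2, 24, 0, 0, 0.0095], [-2.5, -0.1, 23.5, 0, 0, 0.0095]]]'

```text
time_s: 4.55
position: [0.4997, -0.1593, 0.1294]
tcp_rot: [[0.934, 0.357, 0.0], [0.357, -0.934, 0.0], [0.0, -0.0, -1.0]]
force: [-0.4, 0.4, -0.1]
opening: 1.001
grasp_force: 0.0
```

play_rows --moves '[[[0, 0, 0, 0, 0, 0], [0, 0, 0, 0, 0, 0], [0, 0, 0, 0, 0, 0]]]'

```text
time_s: 4.85
position: [0.5008, -0.1609, 0.1313]
tcp_rot: [[0.935, 0.356, 0.002], [0.356, -0.935, -0.001], [0.002, 0.002, -1.0]]
force: [-0.2, 0.4, 0.1]
opening: 1.003
grasp_force: 0.0
```

```bash
python3 - <<'E'
from fit import *
p=bot.capture("wrist")
o,y,f,P=fit(p,(.4994,-.1594,20.9),COVER); print(o,y,f, bot.read_state()["position"])
cv2.imwrite("pics/w3.png",p["image"])
rows([*o,.027],y-90,5,1)
E
```

```text
[ 0.49858603 -0.15983466] 20.81882382019132 -633.0200835991315 [ 0.50087025 -0.16108309  0.13144792]
h0 -69.16784312657923 dh -0.013333053229473535
[[[-0.3,-0.4,20.9,0.0,0.0,0.0],[-0.4,-0.4,20.9,0.0,0.0,0.0],[-0.3,-0.4,20.9,0.0,0.0,0.0],[-0.4,-0.4,20.9,0.0,0.0,0.0],[-0.3,-0.4,20.8,0.0,0.0,0.0]]]
```

play_rows --moves '[[[-0.3, -0.3, 24, 0, 0, 0], [-0.3, -0.3, 24, 0, 0, 0], [-0.3, -0.3, 24, 0, 0, 0], [-0.3, -0.3, 21, 0, 0, 0], [-0.3, -0.3, 10, 0, 0, 0]]]'

```text
time_s: 5.4
position: [0.498, -0.1602, 0.0266]
tcp_rot: [[0.935, 0.355, -0.0], [0.355, -0.935, 0.0], [-0.0, -0.0, -1.0]]
force: [-0.4, 0.0, -0.6]
opening: 0.998
grasp_force: 0.0
```

play_rows --moves '[[[0, 0, 0, 0, 0, 0], [0, 0, 0, 0, 0, 0]]]'

```text
time_s: 5.6
position: [0.4986, -0.1605, 0.0279]
tcp_rot: [[0.935, 0.355, 0.001], [0.355, -0.935, -0.001], [0.001, 0.001, -1.0]]
force: [-0.1, -0.5, 0.2]
opening: 1.001
grasp_force: 0.0
```

play_rows --moves '[[[0, 0, 0, 0, 0, 0], [0, 0, 0, 0, 0, 0], [0, 0, 0, 0, 0, 0], [0, 0, 0, 0, 0, 0], [0, 0, 0, 0, 0, 0]]]' --fingers -1

```text
time_s: 6.1
position: [0.4979, -0.1602, 0.0272]
tcp_rot: [[0.935, 0.355, 0.0], [0.355, -0.935, -0.0], [0.0, 0.0, -1.0]]
force: [-0.4, 0.2, 0.1]
opening: 0.635
grasp_force: 0.0
```

play_rows --moves '[[[0, 0, 0, 0, 0, 0], [0, 0, 0, 0, 0, 0], [0, 0, 0, 0, 0, 0], [0, 0, 0, 0, 0, 0], [0, 0, 0, 0, 0, 0]]]'

```text
time_s: 6.6
position: [0.4978, -0.1602, 0.027]
tcp_rot: [[0.935, 0.355, -0.0], [0.355, -0.935, -0.0], [-0.0, 0.0, -1.0]]
force: [-1.0, -0.9, -0.1]
opening: 0.172
grasp_force: 0.1
```

play_rows --moves '[[[0, 0, 0, 0, 0, 0], [0, 0, 0, 0, 0, 0], [0, 0, 0, 0, 0, 0], [0, 0, 0, 0, 0, 0]]]'

```text
time_s: 7.0
position: [0.4978, -0.1602, 0.027]
tcp_rot: [[0.935, 0.355, -0.0], [0.355, -0.935, -0.0], [-0.0, 0.0, -1.0]]
force: [0.2, 0.0, -0.0]
opening: 0.161
grasp_force: 30.0
```

play_rows --moves '[[[0, 0, -5, 0, 0, 0], [0, 0, -20, 0, 0, 0], [0, 0, -30, 0, 0, 0], [0, 0, -40, 0, 0, 0], [0, 0, -28, 0, 0, 0]]]'

```text
time_s: 7.5
position: [0.498, -0.1602, 0.1523]
tcp_rot: [[0.935, 0.355, 0.001], [0.355, -0.935, -0.001], [0.001, 0.001, -1.0]]
force: [0.3, -0.1, -0.7]
opening: 0.162
grasp_force: 30.0
```

```bash
python3 - <<'E'
from h import *
a=np.radians(-6);C=np.array([.494,.2025]);t=C-.085*np.array([np.cos(a),np.sin(a)]);print(t)
rows([*t,.16],-96,11,1)
E
```

```text
[0.40946564 0.21138492]
h0 -69.22030641791943 dh -26.77969358208057
[[[4.5,-34.4,-0.7,0.0,0.0,0.0425],[2.9,-34.6,-0.7,0.0,0.0,0.0425],[1.6,-34.7,-0.7,0.0,0.0,0.0425],[0.0,-34.8,-0.7,0.0,0.0,0.0425],[-1.4,-34.7,-0.7,0.0,0.0,0.0425]]]
[[[-2.9,-34.6,-0.7,0.0,0.0,0.0425],[-4.4,-34.4,-0.7,0.0,0.0,0.0425],[-5.8,-34.3,-0.7,0.0,0.0,0.0425],[-7.3,-33.9,-0.7,0.0,0.0,0.0425],[-8.7,-33.6,-0.7,0.0,0.0,0.0425]]]
[[[-10.2,-33.3,-0.7,0.0,0.0,0.0425]]]
```

play_rows --moves '[[[4.5, -34.4, -0.7, 0, 0, 0.0425], [2.9, -34.6, -0.7, 0, 0, 0.0425], [1.6, -34.7, -0.7, 0, 0, 0.0425], [0, -34.8, -0.7, 0, 0, 0.0425], [-1.4, -34.7, -0.7, 0, 0, 0.0425]]]'

```text
time_s: 8.0
position: [0.4568, 0.0101, 0.1539]
tcp_rot: [[0.989, 0.147, -0.0], [0.147, -0.989, 0.0], [-0.0, -0.0, -1.0]]
force: [0.4, 0.6, -0.6]
opening: 0.16
grasp_force: 30.0
```

play_rows --moves '[[[-2.9, -34.6, -0.7, 0, 0, 0.0425], [-4.4, -34.4, -0.7, 0, 0, 0.0425], [-5.8, -34.3, -0.7, 0, 0, 0.0425], [-7.3, -33.9, -0.7, 0, 0, 0.0425], [-8.7, -33.6, -0.7, 0, 0, 0.0425]]]'

```text
time_s: 8.5
position: [0.4165, 0.1789, 0.1574]
tcp_rot: [[0.998, -0.064, -0.0], [-0.064, -0.998, -0.0], [-0.0, 0.0, -1.0]]
force: [0.2, 0.0, -0.8]
opening: 0.156
grasp_force: 30.0
```

play_rows --moves '[[[-10.2, -33.3, -0.7, 0, 0, 0.0425], [0, 0, 0, 0, 0, 0], [0, 0, 0, 0, 0, 0], [0, 0, 0, 0, 0, 0]]]'

```text
time_s: 8.9
position: [0.4093, 0.2108, 0.1578]
tcp_rot: [[0.994, -0.105, -0.0], [-0.105, -0.994, -0.0], [-0.0, 0.0, -1.0]]
force: [-0.1, -0.2, -1.5]
opening: 0.159
grasp_force: 30.0
```

```bash
python3 - <<'E'
from fit import *
p=bot.capture("wrist");s=bot.read_state();T=s["tcp_rot"]
tip=s["position"];print("tcp",tip,"xhead",np.degrees(np.arctan2(T[1,0],T[0,0])))
L=CASE[:5]
o,y,f,P=fit(p,(.494,.2025,-6),L,range(-4,5,2)); print("case",o,y,f)
o2,y2,f2,P2=fit(p,(*tip[:2],-6),COVER,range(-4,5,2),z0=tip[2]-.027); print("cover",o2,y2,f2)
c=p["image"].copy();c=cv2.resize(c,(768,576))
for U in P: cv2.polylines(c,[((U+.5)*1.5).astype(int)],0,(0,0,255),1)
for U in P2: cv2.polylines(c,[((U+.5)*1.5).astype(int)],0,(0,255,0),1)
cv2.imwrite("pics/w4.png",c)
E
```

```text
tcp [0.40952451 0.21055516 0.15780321] xhead -6.075894685756276
case [0.50264134 0.20126877] -5.674683625771562 -181.84729383033627
cover [0.41192412 0.21023687] -3.7886271660689985 -552.6182010334484
```

View pics/w4.png

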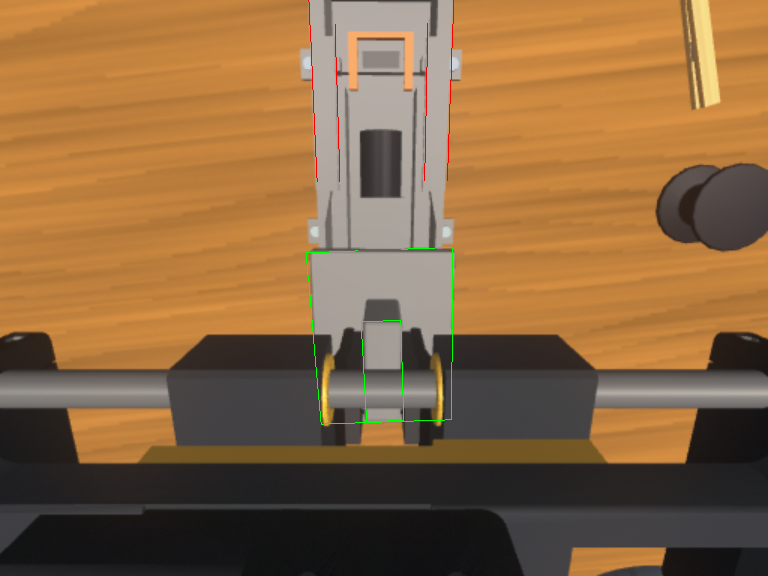

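The green outline and tool line up with the case axis: the case's centre is at column ~382, as is the rib. The tongue lies over the near end of the battery at about (382,200–248), pointing into the case. The case's x still has an uncertainty of about 5 mm, so I descend partway and look again.

play_rows --moves '[[[4, 0, 15, 0, 0, -0.0035], [4, 0, 20, 0, 0, 0], [4, 0, 20, 0, 0, 0], [0, 0, 15, 0, 0, 0], [0, 0, 3, 0, 0, 0]]]'

```text
time_s: 9.45
position: [0.4208, 0.2088, 0.0833]
tcp_rot: [[0.995, -0.104, -0.003], [-0.104, -0.995, -0.001], [-0.003, 0.001, -1.0]]
force: [-0.4, -0.3, -0.5]
opening: 0.16
grasp_force: 30.0
```

play_rows --moves '[[[0, 0, 0, 0, 0, 0], [0, 0, 0, 0, 0, 0], [0, 0, 0, 0, 0, 0]]]'

```text
time_s: 9.75
position: [0.4218, 0.2102, 0.0855]
tcp_rot: [[0.995, -0.102, 0.002], [-0.102, -0.995, 0.0], [0.002, -0.001, -1.0]]
force: [-0.2, 0.7, -1.7]
opening: 0.158
grasp_force: 30.0
```

```bash
python3 - <<'E'
from fit import *
p=bot.capture("wrist");s=bot.read_state();T=s["tcp_rot"]
tip=s["position"];h=np.degrees(np.arctan2(T[1,0],T[0,0]));print("tcp",tip,"xhead",h,s["force"])
c=cv2.resize(p["image"],(768,576))
a=np.radians(-5.8);ex=np.array([np.cos(a),np.sin(a)]);ey=np.array([-ex[1],ex[0]]);o=np.array([.498,.2013+.0046*.1])
def dl(o,ex,ey,A,B,col,z=0):
    q=[tuple(int(v) for v in (proj(p,[*(o+ex*P[0]/1e3+ey*P[1]/1e3),P[2]/1e3+z])+.5)*1.5) for P in(A,B)]; cv2.line(c,*q,col,1)
for x in (-85,-45): 
    for sg in(-1,1): dl(o,ex,ey,(x,sg*35.5,40),(x,sg*40,40),(255,0,0))
for sg in(-1,1):
    dl(o,ex,ey,(-25,sg*26,43.5),(60,sg*26,43.5),(0,0,255));dl(o,ex,ey,(-25,sg*26,43.5),(-25,sg*40,43.5),(0,0,255));dl(o,ex,ey,(-85,sg*40,40),(-25,sg*40,40),(255,0,0));dl(o,ex,ey,(60,sg*26,43.5),(60,sg*31,43.5),(0,0,255))
X=T[:2,0]
for A,B in COVER[:5]: dl(tip[:2],X,np.array([-X[1],X[0]]),A,B,(0,255,0),tip[2]-.027)
cv2.imwrite("pics/w5.png",c)
E
```

```text
tcp [0.42171604 0.2102896  0.08552087] xhead -5.817906614033903 [-0.30863043 -0.1715243  -1.4629539 ]
```

View pics/w5.png

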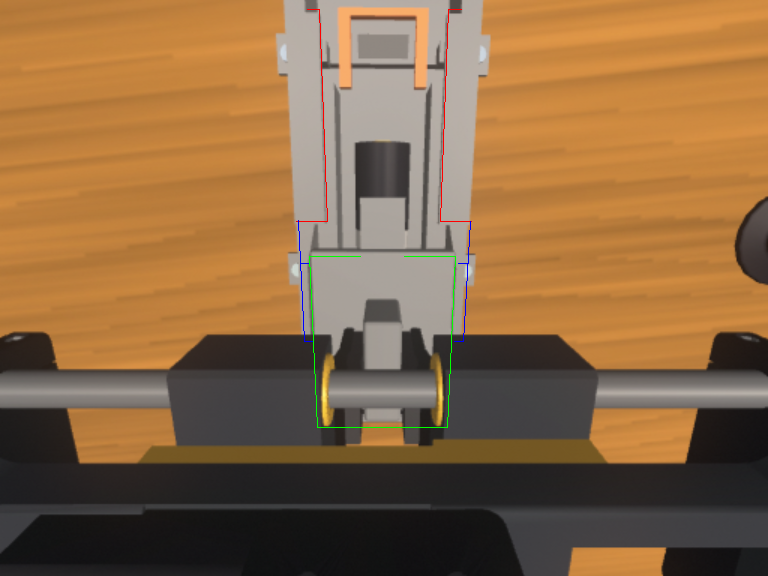

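Lip starts are near row 222, walls symmetric about column 384, and the plate's front edge at row 250 sits before the lips and is centred. I lower it onto the rails.

play_rows --moves '[[[-2, 0, 6, 0, 0, 0], [0, 0, 7, 0, 0, 0], [0, 0, 6, 0, 0, 0], [0, 0, 4, 0, 0, 0], [0, 0, 2, 0, 0, 0]]]'

```text
time_s: 10.3
position: [0.4189, 0.2104, 0.059]
tcp_rot: [[0.995, -0.101, -0.001], [-0.101, -0.995, -0.0], [-0.001, 0.0, -1.0]]
force: [0.1, -0.0, -0.7]
opening: 0.158
grasp_force: 30.0
```

play_rows --moves '[[[0, 0, 1, 0, 0, 0], [0, 0, 1, 0, 0, 0], [0, 0, 0, 0, 0, 0]]]'

```text
time_s: 10.6
position: [0.4192, 0.2105, 0.0579]
tcp_rot: [[0.995, -0.101, 0.0], [-0.101, -0.995, 0.0], [0.0, -0.0, -1.0]]
force: [0.4, -0.8, 0.4]
opening: 0.16
grasp_force: 30.0
```

play_rows --moves '[[[0, 0, 0.5, 0, 0, 0], [0, 0, 0.5, 0, 0, 0], [0, 0, 0, 0, 0, 0]]]'

```text
time_s: 10.9
position: [0.4192, 0.2105, 0.0575]
tcp_rot: [[0.995, -0.101, 0.001], [-0.101, -0.995, 0.0], [0.001, -0.0, -1.0]]
force: [-1.4, -0.3, 6.2]
opening: 0.161
grasp_force: 30.0
```

play_rows --moves '[[[1, 0, -0.4, 0, 0, 0], [2, 0, 0, 0, 0, 0], [2, 0, 0, 0, 0, 0], [2, 0, 0, 0, 0, 0], [1, 0, 0, 0, 0, 0]]]'

```text
time_s: 11.4
position: [0.4272, 0.2097, 0.0577]
tcp_rot: [[0.995, -0.101, 0.0], [-0.101, -0.995, 0.0], [0.0, -0.0, -1.0]]
force: [-2.4, 0.3, 7.4]
opening: 0.161
grasp_force: 30.0
```

play_rows --moves '[[[1, 0, 0, 0, 0, 0], [2, 0, 0, 0, 0, 0], [2, 0, 0, 0, 0, 0], [2, 0, 0, 0, 0, 0], [1, 0, 0, 0, 0, 0]]]'

```text
time_s: 11.9
position: [0.4351, 0.2089, 0.0578]
tcp_rot: [[0.995, -0.101, -0.0], [-0.101, -0.995, 0.0], [-0.0, -0.0, -1.0]]
force: [-2.3, 0.1, 8.1]
opening: 0.158
grasp_force: 30.0
```

play_rows --moves '[[[1, 0, -0.4, 0, 0, 0], [2, 0, 0, 0, 0, 0], [2, 0, 0, 0, 0, 0], [2, 0, 0, 0, 0, 0], [1, 0, 0, 0, 0, 0]]]'

```text
time_s: 12.4
position: [0.4432, 0.208, 0.0578]
tcp_rot: [[0.995, -0.101, -0.0], [-0.101, -0.995, 0.0], [-0.0, -0.0, -1.0]]
force: [-3.5, 0.3, 5.7]
opening: 0.16
grasp_force: 30.0
```

play_rows --moves '[[[1, 0, 0, 0, 0, 0], [2, 0, 0, 0, 0, 0], [2, 0, 0, 0, 0, 0], [2, 0, 0, 0, 0, 0], [1, 0, 0, 0, 0, 0]]]'

```text
time_s: 12.9
position: [0.4511, 0.2073, 0.0579]
tcp_rot: [[0.995, -0.101, -0.0], [-0.101, -0.995, 0.0], [-0.0, -0.0, -1.0]]
force: [-2.1, 0.8, 6.8]
opening: 0.157
grasp_force: 30.0
```

play_rows --moves '[[[1, 0, -0.3, 0, 0, 0], [2, 0, 0, 0, 0, 0], [2, 0, 0, 0, 0, 0], [2, 0, 0, 0, 0, 0], [1, 0, 0, 0, 0, 0]]]'

```text
time_s: 13.4
position: [0.4593, 0.2064, 0.0579]
tcp_rot: [[0.995, -0.101, 0.0], [-0.101, -0.995, 0.0], [0.0, -0.0, -1.0]]
force: [-2.2, 0.4, 4.2]
opening: 0.158
grasp_force: 30.0
```

play_rows --moves '[[[1, 0, -0.2, 0, 0, 0], [2, 0, 0, 0, 0, 0], [2, 0, 0, 0, 0, 0], [2, 0, 0, 0, 0, 0], [1, 0, 0, 0, 0, 0]]]'

```text
time_s: 13.9
position: [0.4674, 0.2056, 0.058]
tcp_rot: [[0.995, -0.101, 0.0], [-0.101, -0.995, 0.0], [0.0, -0.0, -1.0]]
force: [-0.6, -0.0, 2.6]
opening: 0.156
grasp_force: 30.0
```

play_rows --moves '[[[1, 0, 0, 0, 0, 0], [1, 0, 0, 0, 0, 0], [1, 0, 0, 0, 0, 0], [1, 0, 0, 0, 0, 0], [0, 0, 0, 0, 0, 0]]]'

```text
time_s: 14.4
position: [0.4713, 0.2052, 0.058]
tcp_rot: [[0.995, -0.101, 0.001], [-0.101, -0.995, 0.0], [0.001, -0.0, -1.0]]
force: [-0.7, -0.1, 0.5]
opening: 0.159
grasp_force: 30.0
```

play_rows --moves '[[[0.8, 0, 0, 0, 0, 0], [0.8, 0, 0, 0, 0, 0], [0.8, 0, 0, 0, 0, 0], [0.8, 0, 0, 0, 0, 0], [0.8, 0, 0, 0, 0, 0]]]'

```text
time_s: 14.9
position: [0.475, 0.2048, 0.058]
tcp_rot: [[0.995, -0.101, -0.0], [-0.101, -0.995, 0.0], [-0.0, 0.0, -1.0]]
force: [-0.7, 0.3, 1.0]
opening: 0.158
grasp_force: 30.0
```

play_rows --moves '[[[0.6, 0, 0, 0, 0, 0], [0.6, 0, 0, 0, 0, 0], [0.6, 0, 0, 0, 0, 0], [0.6, 0, 0, 0, 0, 0], [0.6, 0, 0, 0, 0, 0]]]'

```text
time_s: 15.4
position: [0.478, 0.2045, 0.058]
tcp_rot: [[0.995, -0.101, 0.0], [-0.101, -0.995, 0.0], [0.0, -0.0, -1.0]]
force: [-0.9, -0.4, -0.2]
opening: 0.164
grasp_force: 30.0
```

play_rows --moves '[[[0.6, 0, 0.2, 0, 0, 0], [0.6, 0, 0, 0, 0, 0], [0.6, 0, 0, 0, 0, 0], [0.6, 0, 0, 0, 0, 0], [0.6, 0, 0, 0, 0, 0]]]'

```text
time_s: 15.9
position: [0.4809, 0.2042, 0.058]
tcp_rot: [[0.995, -0.101, -0.0], [-0.101, -0.995, 0.0], [-0.0, -0.0, -1.0]]
force: [-1.4, -0.3, 2.6]
opening: 0.154
grasp_force: 30.0
```

play_rows --moves '[[[0.5, 0, 0, 0, 0, 0], [0.5, 0, 0, 0, 0, 0], [0.5, 0, 0, 0, 0, 0], [0.5, 0, 0, 0, 0, 0]]]'

```text
time_s: 16.3
position: [0.4828, 0.204, 0.0579]
tcp_rot: [[0.995, -0.101, -0.0], [-0.101, -0.995, 0.0], [-0.0, -0.0, -1.0]]
force: [-0.8, -0.0, 5.0]
opening: 0.158
grasp_force: 30.0
```

play_rows --moves '[[[0.5, 0, 0, 0, 0, 0], [0.5, 0, 0, 0, 0, 0], [0.5, 0, 0, 0, 0, 0], [0.5, 0, 0, 0, 0, 0]]]'

```text
time_s: 16.7
position: [0.4848, 0.2038, 0.058]
tcp_rot: [[0.995, -0.101, -0.0], [-0.101, -0.995, -0.0], [-0.0, 0.0, -1.0]]
force: [-2.5, 0.7, 4.9]
opening: 0.159
grasp_force: 30.0
```

play_rows --moves '[[[0.5, 0, 0, 0, 0, 0], [0.5, 0, 0, 0, 0, 0], [0.5, 0, 0, 0, 0, 0], [0.5, 0, 0, 0, 0, 0]]]'

```text
time_s: 17.1
position: [0.4868, 0.2036, 0.058]
tcp_rot: [[0.995, -0.101, -0.0], [-0.101, -0.995, 0.0], [-0.0, 0.0, -1.0]]
force: [-2.2, 0.6, 5.4]
opening: 0.161
grasp_force: 30.0
```

play_rows --moves '[[[0.5, 0, 0, 0, 0, 0], [0.5, 0, 0, 0, 0, 0], [0.5, 0, 0, 0, 0, 0]]]'

```text
time_s: 17.4
position: [0.4869, 0.2035, 0.0579]
tcp_rot: [[0.995, -0.101, -0.003], [-0.101, -0.995, -0.0], [-0.003, 0.0, -1.0]]
force: [-4.3, 1.3, 7.7]
opening: 0.158
grasp_force: 30.0
```

play_rows --moves '[[[0.5, 0, 0, 0, 0, 0], [0.5, 0, 0, 0, 0, 0], [0.5, 0, 0, 0, 0, 0]]]'

```text
time_s: 17.7
position: [0.4873, 0.2034, 0.0579]
tcp_rot: [[0.995, -0.101, -0.005], [-0.101, -0.995, -0.0], [-0.005, 0.001, -1.0]]
force: [-6.6, 1.9, 9.7]
opening: 0.157
grasp_force: 30.0
```

play_rows --moves '[[[0.4, 0, -0.2, 0, 0, 0], [0.4, 0, 0, 0, 0, 0], [0, 0, 0, 0, 0, 0]]]'

```text
time_s: 18.0
position: [0.4877, 0.2033, 0.058]
tcp_rot: [[0.995, -0.101, -0.006], [-0.101, -0.995, -0.0], [-0.006, 0.001, -1.0]]
force: [-5.9, 1.4, 8.0]
opening: 0.162
grasp_force: 30.0
```

play_rows --moves '[[[0.4, 0, 0, 0, 0, 0], [0.4, 0, 0, 0, 0, 0], [0, 0, 0, 0, 0, 0]]]'

```text
time_s: 18.3
position: [0.4879, 0.2032, 0.058]
tcp_rot: [[0.995, -0.101, -0.007], [-0.101, -0.995, -0.001], [-0.007, 0.001, -1.0]]
force: [-6.7, 1.6, 7.9]
opening: 0.16
grasp_force: 30.0
```

play_rows --moves '[[[0.4, 0, 0, 0, 0, 0], [0.4, 0, 0, 0, 0, 0], [0.4, 0, 0, 0, 0, 0], [0, 0, 0, 0, 0, 0]]]'

```text
time_s: 18.7
position: [0.4884, 0.203, 0.058]
tcp_rot: [[0.995, -0.101, -0.009], [-0.101, -0.995, -0.001], [-0.008, 0.002, -1.0]]
force: [-8.0, 2.1, 10.8]
opening: 0.154
grasp_force: 30.0
```

play_rows --moves '[[[0.4, 0, 0, 0, 0, 0], [0.4, 0, 0, 0, 0, 0], [0, 0, 0, 0, 0, 0]]]'

```text
time_s: 19.0
position: [0.4887, 0.2029, 0.0579]
tcp_rot: [[0.995, -0.101, -0.009], [-0.101, -0.995, -0.001], [-0.009, 0.002, -1.0]]
force: [-8.2, 1.4, 10.5]
opening: 0.159
grasp_force: 30.0
```

play_rows --moves '[[[0.4, 0, -0.3, 0, 0, 0], [0.4, 0, 0, 0, 0, 0], [0.4, 0, 0, 0, 0, 0], [0, 0, 0, 0, 0, 0]]]'

```text
time_s: 19.4
position: [0.489, 0.2028, 0.058]
tcp_rot: [[0.995, -0.101, -0.011], [-0.101, -0.995, -0.001], [-0.011, 0.002, -1.0]]
force: [-10.1, 2.8, 9.5]
opening: 0.159
grasp_force: 30.0
```

play_rows --moves '[[[0.4, 0, 0, 0, 0, 0], [0.4, 0, 0, 0, 0, 0], [0, 0, 0, 0, 0, 0]]]'

```text
time_s: 19.7
position: [0.4892, 0.2028, 0.058]
tcp_rot: [[0.995, -0.101, -0.012], [-0.101, -0.995, -0.001], [-0.012, 0.002, -1.0]]
force: [-10.3, 2.3, 9.6]
opening: 0.158
grasp_force: 30.0
```

play_rows --moves '[[[0.4, 0, 0, 0, 0, 0], [0.4, 0, 0, 0, 0, 0], [0, 0, 0, 0, 0, 0]]]'

```text
time_s: 20.0
position: [0.4895, 0.2027, 0.058]
tcp_rot: [[0.995, -0.101, -0.013], [-0.101, -0.995, -0.001], [-0.013, 0.002, -1.0]]
force: [-10.8, 1.5, 11.6]
opening: 0.161
grasp_force: 30.0
```

play_rows --moves '[[[0.4, 0, 0, 0, 0, 0], [0.4, 0, 0, 0, 0, 0], [0, 0, 0, 0, 0, 0]]]'

```text
time_s: 20.3
position: [0.4899, 0.2026, 0.058]
tcp_rot: [[0.995, -0.101, -0.014], [-0.101, -0.995, -0.001], [-0.014, 0.003, -1.0]]
force: [-12.2, 1.7, 12.3]
opening: 0.157
grasp_force: 30.0
```

```bash
python3 - <<'E'
from fit import *
p=bot.capture("wrist");s=bot.read_state();print(s["position"],s["force"],s["moment"])
cv2.imwrite("pics/w6.png",cv2.resize(p["image"][0:260,130:380],None,fx=2.3,fy=2.3,interpolation=cv2.INTER_CUBIC))
E
```

```text
[0.48991402 0.20259399 0.05800687] [-11.77499339   2.86457306  12.07414707] [0.43584171 1.91466525 0.02921564]
```

View pics/w6.png

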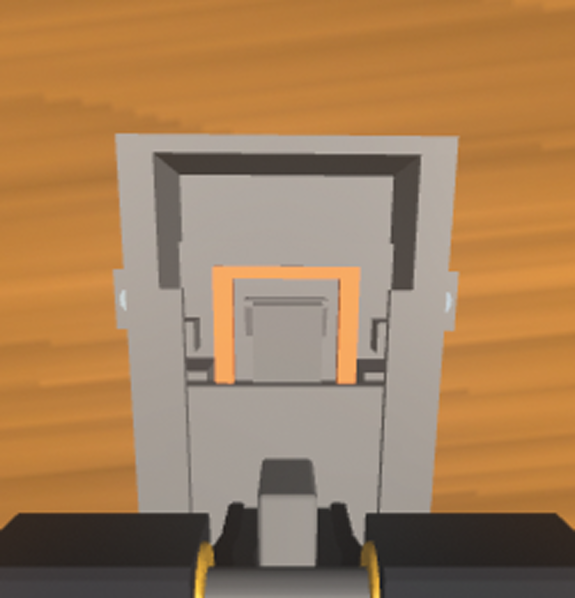

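The tongue's end is at crop row ~300, lying over the ledge and centred in the copper frame. The plate's front edge is at row 382, still short of the stops. The hook is near the top of the ramp, so I keep pushing gently.

play_rows --moves '[[[0.4, 0, -0.2, 0, 0, 0], [0.4, 0, 0, 0, 0, 0], [0, 0, 0, 0, 0, 0]]]'

```text
time_s: 20.65
position: [0.4966, 0.2024, 0.0583]
tcp_rot: [[0.995, -0.101, -0.002], [-0.101, -0.995, -0.0], [-0.002, 0.001, -1.0]]
force: [-1.3, -0.9, -1.4]
opening: 0.159
grasp_force: 30.0
```

play_rows --moves '[[[0.4, 0, 0, 0, 0, 0], [0.4, 0, 0, 0, 0, 0], [0, 0, 0, 0, 0, 0]]]'

```text
time_s: 20.95
position: [0.4982, 0.2022, 0.0581]
tcp_rot: [[0.995, -0.102, -0.001], [-0.102, -0.995, -0.0], [-0.001, 0.0, -1.0]]
force: [-2.5, -0.5, -1.2]
opening: 0.157
grasp_force: 30.0
```

```bash
python3 - <<'E'
from fit import *
p=bot.capture("wrist");s=bot.read_state();print(s["position"],s["force"])
cv2.imwrite("pics/w7.png",cv2.resize(p["image"][0:260,130:380],None,fx=2.3,fy=2.3,interpolation=cv2.INTER_CUBIC))
E
```

```text
[0.49820147 0.20227143 0.05805898] [-2.38448123 -0.0256461  -0.29222124]
```

View pics/w7.png

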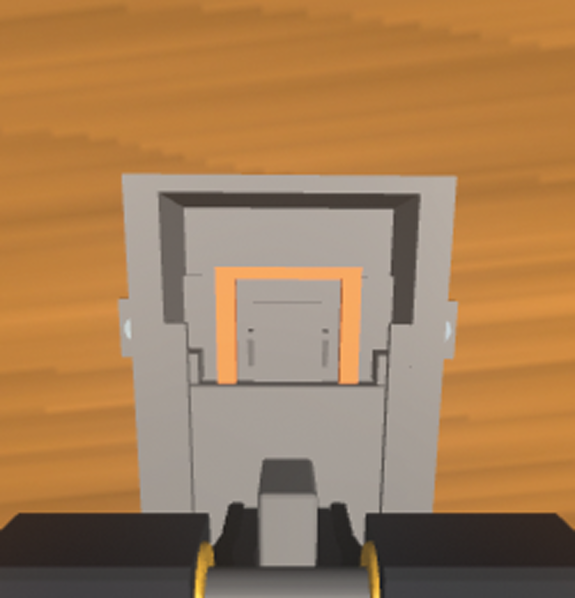

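play_rows --moves '[[[-0.7, 0, 0, 0, 0, 0], [-0.7, 0, 0, 0, 0, 0], [-0.6, 0, 0, 0, 0, 0], [0, 0, 0, 0, 0, 0]]]'

```text
time_s: 21.4
position: [0.4964, 0.2026, 0.0585]
tcp_rot: [[0.995, -0.101, -0.0], [-0.101, -0.995, -0.0], [-0.0, 0.0, -1.0]]
force: [-2.7, -0.2, -2.3]
opening: 0.156
grasp_force: 30.0
```

The tongue's end (row ~302) is now about 7 mm past the ledge's back (row ~330), and the plate's front edge is nearly at the stops. A light pull back shows whether the hook holds.

play_rows --moves '[[[-0.6, 0, 0, 0, 0, 0], [-0.6, 0, 0, 0, 0, 0], [0, 0, 0, 0, 0, 0]]]'

```text
time_s: 21.7
position: [0.4962, 0.2027, 0.0585]
tcp_rot: [[0.995, -0.101, 0.002], [-0.101, -0.995, 0.0], [0.002, -0.0, -1.0]]
force: [-0.5, -0.1, -3.4]
opening: 0.152
grasp_force: 30.0
```

play_rows --moves '[[[-0.6, 0, 0, 0, 0, 0], [-0.6, 0, 0, 0, 0, 0], [0, 0, 0, 0, 0, 0]]]'

```text
time_s: 22.0
position: [0.4959, 0.2027, 0.0585]
tcp_rot: [[0.995, -0.101, 0.003], [-0.101, -0.995, 0.0], [0.003, -0.001, -1.0]]
force: [4.0, -1.4, -8.1]
opening: 0.157
grasp_force: 30.0
```

The hook holds against a 4 N pull, so it is latched. I relax, open slightly and rise.

play_rows --moves '[[[0.6, 0, -0.2, 0, 0, 0], [0.6, 0, 0, 0, 0, 0], [0.2, 0, 0, 0, 0, 0], [0, 0, 0, 0, 0, 0]]]'

```text
time_s: 22.4
position: [0.496, 0.2027, 0.0586]
tcp_rot: [[0.995, -0.101, 0.001], [-0.101, -0.995, 0.0], [0.001, -0.0, -1.0]]
force: [3.1, -1.5, -11.6]
opening: 0.164
grasp_force: 30.0
```

play_rows --moves '[[[0, 0, 0, 0, 0, 0], [0, 0, 0, 0, 0, 0], [0, 0, 0, 0, 0, 0], [0, 0, 0, 0, 0, 0], [0, 0, 0, 0, 0, 0]]]' --fingers -0.57

```text
time_s: 22.9
position: [0.4955, 0.2028, 0.0591]
tcp_rot: [[0.995, -0.101, 0.0], [-0.101, -0.995, 0.0], [0.0, -0.0, -1.0]]
force: [-0.2, -0.9, 0.3]
opening: 0.216
grasp_force: 0.0
```

play_rows --moves '[[[0, 0, -1, 0, 0, 0], [0, 0, -3, 0, 0, 0], [0, 0, -4, 0, 0, 0], [0, 0, -5, 0, 0, 0], [0, 0, -5, 0, 0, 0]]]'

```text
time_s: 23.4
position: [0.4957, 0.2027, 0.0773]
tcp_rot: [[0.995, -0.101, 0.0], [-0.101, -0.995, 0.0], [0.0, -0.0, -1.0]]
force: [0.1, 0.4, -0.1]
opening: 0.217
grasp_force: 0.0
```

play_rows --moves '[[[0, 0, -15, 0, 0, 0], [0, 0, -25, 0, 0, 0], [0, 0, -30, 0, 0, 0], [0, 0, -20, 0, 0, 0], [0, 0, 0, 0, 0, 0]]]'

```text
time_s: 23.9
position: [0.4977, 0.2031, 0.1699]
tcp_rot: [[0.995, -0.101, 0.007], [-0.101, -0.995, 0.001], [0.007, -0.002, -1.0]]
force: [0.8, 0.9, -0.0]
opening: 0.215
grasp_force: 0.0
```

```bash
python3 - <<'E'
from fit import *
p=bot.capture("wrist");s=bot.read_state();print(s["position"],s["force"],s["opening"])
cv2.imwrite("pics/w8.png",cv2.resize(p["image"],None,fx=1.5,fy=1.5))
E
```

```text
[0.49649451 0.20288686 0.16825896] [-0.26015562 -0.06017541 -0.6393678 ] 0.2149132439365312
```

View pics/w8.png

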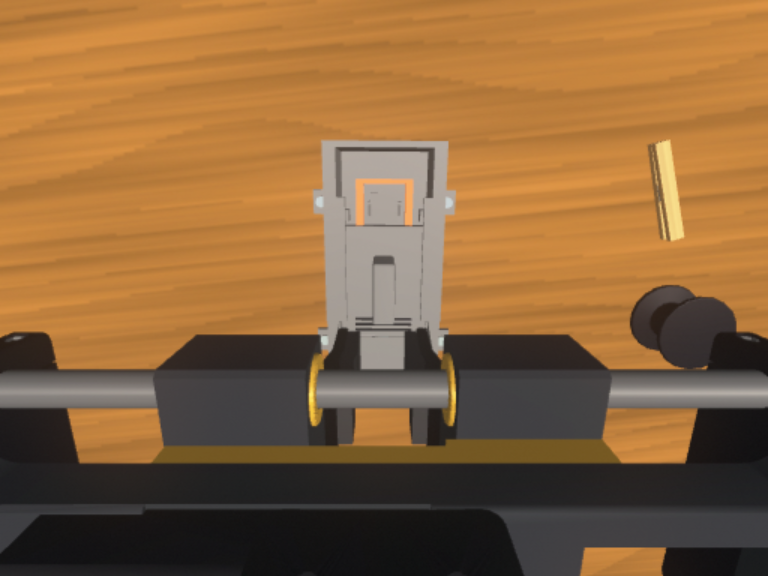

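The cover sits shut: its front edge is at row 225, its tongue is behind the ledge at about (385,185–222), and the gripper is clear. I hand in.

```bash
python3 -c "
from rig import bot
print(bot.hand_in())"
```

```text
the job is handed in; nothing more can be done
None
```

The cover is on the battery case and latched: the hook clicked behind the catch, held against a light 4 N pull, and stayed shut when let go, and the job is handed in at about 24 s of the 67 s allowed.

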